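# Clamp a phial in a bench vice with its recessed thumbwheel

## Task

Stand the teal-capped phial upright in the small blue bench vice, between the fixed V jaw and the sliding jaw, and let go of it. Then close the vice by rolling the rim of its recessed thumbwheel with a fingertip, stroke by stroke and pressing lightly, until the jaw holds the phial snugly but without overtightening: it is glass. Do not push the jaw itself, and leave everything else on the bench as it is.

Things in the scene. Friction and masses are not known exactly. Their poses are not given: they have to be found in the camera images.
- vice: small bench vice, fixed; 200 x 76 mm aluminium base plate 12 mm thick; origin at the centre of its underside; x is the slide direction, from the blue thumbwheel housing (-x end) to the fixed blue V jaw with two black rubber faces (+x end); z up. Jaws stand 42 mm above the bench, the housing 62 mm. Housing 72 x 39 mm in plan, centred 55 mm on the -x side of the origin.
- seat (a point): point on top of the vice's base plate (12 mm above the bench) where the foot of the phial goes: on the centre line, 42 mm on the +x side of the vice's origin. A phial here has 3 mm left to the V jaw and, at the start, 7 to 13 mm to the sliding jaw, which pushes it those 3 mm along vice x into the V.
- rim_top (a point): topmost point of the thumbwheel's rim, 68 mm above the bench, 6 mm proud of the blue housing. The black knurled wheel has radius 26 mm and width 14 mm; its axle lies along vice y, 26 mm below this point, sunk in the housing so that only the top of the rim shows. It does not give when pressed; more than 20 N on it is too hard.
- teal_phial: the phial to clamp: amber glass, teal screw cap, 107 mm tall with cap; body 43 mm in diameter, straight-sided up to 66 mm above its foot (grip it there: the cap offers no firm hold), tapering above; about 60 g, standing loose on the bench; origin at the centre of its foot, z up.
- black_phial: another, shorter amber phial with a black cap, 91 mm tall, 43 mm in diameter, to be left alone; origin at the centre of its foot. The two phials stand behind the cardboard box in either order.
- dropper: glass dropper bottle with a green bulb, 53 mm wide, 144 mm tall, a bystander; origin at the centre of its foot.
- vice_wheel: the thumbwheel; origin on its axle, 26 mm below the rim's top; its y axis lies along the axle. Rolling the top of the rim toward the V jaw (vice +x) closes the jaw 5 mm per rad. Stays where left. Rolling free takes about 2 N along the rim; once the jaw bears on the phial, each newton more adds about 5 N of squeeze (snug: over 4 N, too tight: over 35 N). Let go, it holds about 10 N; excess relaxes.
- vice_jaw: the sliding steel jaw with a black rubber pad; origin at the middle of the pad's face, 27 mm above the bench; it moves only along vice x, driven by the thumbwheel, and bears on a seated phial when its face is 23.5 mm on the +x side of the vice's origin. The face starts 7.5 to 13.5 mm on the +x side. Phial and jaws hardly give: less than 1 mm of jaw travel leads from first touch to too tight.
There are look-alikes about, which are no part of the job. What is shaped like the teal_phial but pink is not meant.

How it is judged:
By the outcome, as a careful person would: the job done as asked, in the order asked, and still so for the second after the job is handed in, with the robot touching nothing.
It also fails if it takes over 72 s, if anything falls off the work surface, if the arm or the gripper's body presses on something with over 40 N, if the wrist force passes 120 N, or if a joint passes its speed limit or range.

## Robot

A 6-joint arm with a two-finger parallel gripper is mounted at the origin on a cart in front of the work surface, level with it; the furniture and walls round the work are solid. World frame = base frame: x ahead of the robot, y to its left, z up, the work surface at z = 0. Lengths are in mm, angles in degrees, forces in N, time in s.
With the tool pointing down it reaches from about 350 to 850 mm from the base axis. Payload 8.1 kg.
Tool frame: the origin (TCP) lies between the finger pads; the fingertips stand 22 mm ahead of it and the grasp point (between the pads) lies 3 mm ahead of it; z points along the fingers, y is the line along which they close (so a half turn about z gives the same grasp; the last joint's range is limited). The gripper opens to 85 mm and grips with 20 to 120 N. Pads are 22 mm wide; open, the fingers measure 114 mm over their backs; the gripper's body (76 mm by 85 mm) begins 54 mm behind the grasp point. The pads swing forward as they close: fully open they stand 13 mm farther back than shut.
Start: joints at [69.42, 7.471, 85.268, -0, 87.261, -4.893], TCP at [162.213, 577.661, 253.292] pointing down, gripper open.
Joint ranges: [-169.43, 169.43], [-51.17, 129.36], [1.28, 143.12], [-76.62, 256.62], [0, 156.53], [-152.29, 152.29]. Speed limits (degrees/s): [136.94, 136.94, 159.86, 180, 180, 180].

## Interface

Orientations are given as [roll, pitch, yaw] about the fixed x, y, z axes, in that order (R = Rz(yaw) Ry(pitch) Rx(roll)).
In Python, from bench import r, vision gives the robot as it stands.
- The arm moves only by the tool step_arm, never from a script. Its argument "targets" is a list that holds one entry, the list of rows, each a list of 6 numbers: the shift along the world's x, y, z in mm, then the turn, a rotation vector about the world's x, y, z in rad. In form: [[[x, y, z, rx, ry, rz], ...]]. A call has 1 to 12 rows; each row is the pose to reach, as a shift and turn from the pose commanded when the call began; what a row does not reach only later rows make up. A row lasts 1/12 s, in which the tool goes at most 41.7 mm and 7.16 degrees, less where a joint would pass 70% of its speed; a pose out of reach is approached as far as the arm can. A call with a gripper value outside its range is refused whole. "fingers" is the gripper's target within -1 to 1 (shut at 1, half-way at 0, fully open at -1), set as the call begins (left out, the last holds). The fingers move at their own pace and stop on an object; "newtons" is the grip in N (left out, the last holds). Time passes only in rows, so rows that repeat a pose let the fingers close. It gives the time, the measured TCP pose, the force, the opening and the grip force at its end, in the units of the state.
- r.sense(): the state, without advancing time (a new reading comes with each control period).
- vision.snapshot(name): name is "scene" or "top" or "wrist"; returns a dict with "img" (400x640x3 uint8, blue, green, red), "mtx" (3x3 intrinsics, pixels), "eye" and "attitude" of the camera in the world. Camera axes: x right, y up, looking along -z (the intrinsics and any distortion apply to the point x, -y, -z); pixel columns grow to the right and rows downward; lengths in mm; the calibration is good to about 2 mm. A picture is of the moment at which its call begins. There is no depth.
- r.hand_in(): hands the job in; it is judged then, once.
The state is a dict: "time": time; "joint_pos": joint angles; "qd": joint speeds; "joint_efforts": joint torques, N m; "tool_pos": TCP position; "tcp_rot": TCP orientation; "ft_force": force on the tool from outside, world axes, zero at the start; "wrist_torque": the same for the moment, N m; "finger_gap": finger opening in mm; "grip_force": force on a finger pad.
Only numpy, scipy, OpenCV 4.12 (cv2) and the standard library are available. Lean on these libraries where they do the work, as an engineer would, in place of code of your own. Each camera call takes 0.05 s, during which the arm holds its last target. There are 200 camera calls.

## Working session

There is one attempt and no reset: what is moved stays moved. The work goes in short steps, Python scripts to look and compute and a tool call to move; the robot and the scene stay as the last step left them, time stands still between calls to the robot, and variables do not carry over. Pictures are saved under pics/ and viewed, at most 10 in all, crops included, and the job is handed in when it is done.

Besides the shell and the picture viewer there is one more tool, called after ">>>" by a JSON object that holds its "api" and its "payload". step_arm: Moves the arm, as the interface text tells. Its arguments: {"type":"object","properties":{"targets":{"type":"array"},"fingers":{"type":"number"},"newtons":{"type":"number"}},"required":["targets"]}

```bash
mkdir -p pics; ls; python3 - <<'E'
from bench import r,vision
import cv2,pickle
d={}
for n in("scene","top","wrist"):
    s=vision.snapshot(n);d[n]=s;cv2.imwrite(f"pics/{n}0.png",s["img"]);print(n,s["eye"],s["attitude"],s["mtx"].tolist(),[k for k in s])
pickle.dump(d,open("snap0.pkl","wb"))
print(r.sense())
E
```

```text
pics
scene [ 654.83418059 -581.46956762  964.59962477] [31.96139857  0.2221667  10.65141851] [[450.4338035667195, 0.0, 321.7847963945254], [0.0, 450.4338035667195, 195.78032678004985], [0.0, 0.0, 1.0]] ['img', 'mtx', 'eye', 'attitude']
top [ 422.88673638   -9.31448976 1090.86048183] [  8.61080412  -0.63586482 -90.87566598] [[453.93923664550493, 0.0, 322.7191118548401], [0.0, 453.93923664550493, 203.5733214829554], [0.0, 0.0, 1.0]] ['img', 'mtx', 'eye', 'attitude']
wrist [ 85.19832846 599.98472787 374.66788862] [-18.01374852   0.0878116   74.38419733] [[329.0395014957217, 0.0, 317.847131181146], [0.0, 329.0395014957217, 198.7363198285734], [0.0, 0.0, 1.0]] ['img', 'mtx', 'eye', 'attitude']
{'time': 0.15, 'joint_pos': array([ 6.94195633e+01,  7.51043151e+00,  8.53170381e+01, -1.09389448e-03,
        8.72615641e+01, -4.89272221e+00]), 'qd': array([ 0.04799725, -0.07300179, -0.12751951,  0.00326751,  0.03334993,
        0.03655563]), 'joint_efforts': array([-7.12813471e-05, -5.70065725e+01, -5.01156271e+01, -2.79638080e-04,
        9.61674697e-03,  5.20460560e-05]), 'tool_pos': array([162.07255585, 577.26821073, 252.41046439]), 'tcp_rot': array([-1.79911198e+02, -6.50513205e-03,  1.64312334e+02]), 'ft_force': array([-0.300643  ,  0.33599653, -0.23432446]), 'wrist_torque': array([-0.00948581, -0.02191474,  0.01872635]), 'grip_force': 0.0, 'finger_gap': 85.34571763901928}
```

View pics/scene0.png

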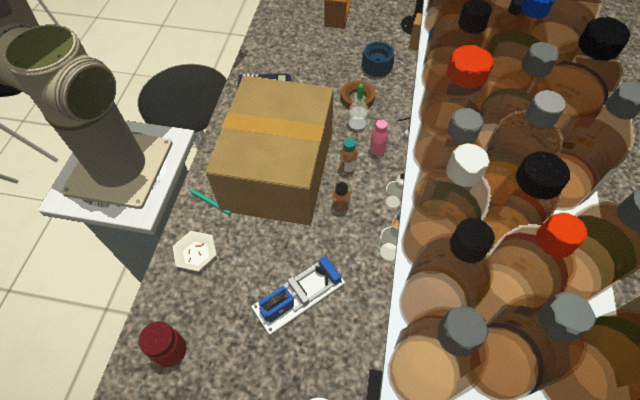

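View pics/top0.png

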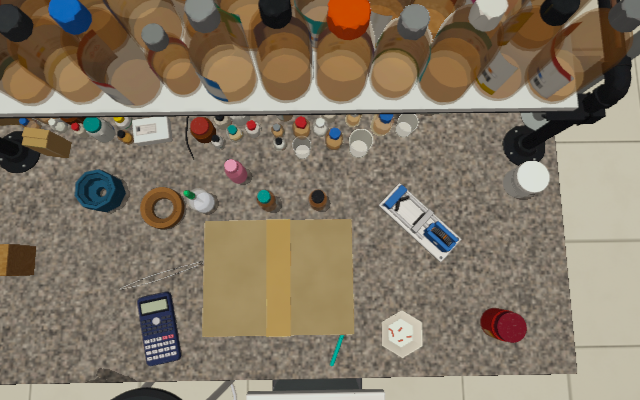

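The teal-capped candidate behind the box is at top (265,199) / scene (349,146). Its look-alikes are the pink phial at top (234,172), the black-capped one at (318,199), and small teal-capped bottles by the shelf at (92,125) and (233,130). Only (265,199) stands behind the box next to the black one, so that fits. The vice is at top (420,222), with the housing at (441,236) and the V jaw at (396,198).

```bash
cat > h.py <<'E'
import numpy as np,cv2
from scipy.spatial.transform import Rotation as Ro
def ray(s,u,v):
    K=s["mtx"];d=np.array([(u-K[0,2])/K[0,0],-(v-K[1,2])/K[1,1],-1.])
    return np.array(s["eye"]),Ro.from_euler("xyz",s["attitude"],degrees=True).apply(d)
def onz(s,u,v,z):
    e,d=ray(s,u,v);return e+d*(z-e[2])/d[2]
def tri(s1,p1,s2,p2):
    a,b=ray(s1,*p1);c,d=ray(s2,*p2)
    t=np.linalg.lstsq(np.c_[b,-d],c-a,rcond=None)[0];x,y=a+b*t[0],c+d*t[1]
    return (x+y)/2,np.linalg.norm(x-y)
def proj(s,P):
    q=Ro.from_euler("xyz",s["attitude"],degrees=True).inv().apply(np.asarray(P,float)-s["eye"]);K=s["mtx"]
    return np.c_[K[0,2]-K[0,0]*q[...,0]/q[...,2],K[1,2]+K[1,1]*q[...,1]/q[...,2]]
def blobs(s,lo,hi,box,minA=15):
    x0,y0,x1,y1=box;h=cv2.cvtColor(s["img"],cv2.COLOR_BGR2HSV)[y0:y1,x0:x1]
    m=cv2.inRange(h,np.array(lo),np.array(hi));n,_,st,c=cv2.connectedComponentsWithStats(m)
    return m,[(int(st[i,4]),(c[i]+[x0,y0]).round(1).tolist(),(st[i,:4]+[x0,y0,0,0]).tolist()) for i in range(1,n) if st[i,4]>=minA]
E
python3 - <<'E'
import pickle;from h import *
d=pickle.load(open("snap0.pkl","rb"));t,s=d["top"],d["scene"]
for n,k,bt,bs in(("teal",([75,80,40],[100,255,255]),(245,180,290,220),(335,130,365,180)),):
    a=blobs(t,*k,bt)[1];b=blobs(s,*k,bs)[1];print(n,a,b)
    print(tri(t,a[0][1],s,b[0][1]),onz(t,*a[0][1],100))
k=([100,100,60],[125,255,255])
print("blue",blobs(t,*k,(370,170,470,270))[1],blobs(s,*k,(245,245,350,335))[1])
m,b=blobs(t,[0,0,150],[180,60,255],(370,170,470,270),5);print("white",b)
m2=m|blobs(t,*k,(370,170,470,270))[0];m2=cv2.morphologyEx(m2,cv2.MORPH_CLOSE,np.ones((9,9)))
c=max(cv2.findContours(m2,0,2)[0],key=cv2.contourArea);print(cv2.minAreaRect(c),(cv2.boxPoints(cv2.minAreaRect(c))+[370,170]).tolist())
A=cv2.resize(t["img"][170:270,370:470],(400,400),interpolation=2);B=cv2.resize(s["img"][245:345,245:345],(400,400),interpolation=2)
C=cv2.resize(t["img"][160:220,180:340],(400,150),interpolation=2);D=cv2.resize(s["img"][100:220,330:410],(133,200),interpolation=2)
E=np.zeros((600,800,3),np.uint8);E[:400,:400]=A;E[:400,400:]=B;E[400:550,:400]=C;E[400:,400:533]=D
cv2.imwrite("pics/crop1.png",E)
E
```

```text
teal [(147, [263.6, 196.2], [257, 190, 14, 14])] [(126, [349.0, 144.3], [344, 138, 11, 14])]
(array([590.43115036, 107.703319  ,  97.72628292]), np.float64(2.0229050538883615)) [591.01150385 107.79589301 100.        ]
blue [(214, [395.1, 196.6], [384, 185, 23, 24]), (419, [440.1, 236.7], [424, 221, 34, 31])] [(261, [329.8, 269.2], [319, 256, 22, 28]), (487, [275.7, 303.7], [259, 286, 34, 36])]
white [(10, [376.4, 170.3], [374, 170, 7, 2]), (14, [370.7, 175.4], [370, 172, 3, 8]), (7, [374.4, 174.3], [374, 173, 2, 4]), (9, [441.9, 173.7], [441, 172, 3, 4]), (13, [467.9, 175.5], [466, 173, 4, 6]), (10, [391.6, 175.8], [390, 174, 4, 4]), (7, [379.4, 178.9], [378, 178, 4, 3]), (1500, [416.6, 221.2], [379, 183, 82, 79]), (13, [410.5, 183.8], [408, 182, 6, 5]), (14, [454.2, 183.9], [452, 182, 6, 5]), (6, [371.2, 186.2], [370, 185, 3, 3]), (5, [419.8, 185.4], [419, 185, 3, 2]), (7, [376.1, 187.7], [374, 187, 5, 2]), (7, [386.0, 191.0], [385, 190, 3, 3]), (11, [434.0, 193.3], [433, 191, 3, 5]), (22, [454.9, 196.2], [451, 193, 8, 7]), (6, [422.2, 195.5], [421, 194, 3, 4]), (11, [425.8, 198.9],
[... 322 characters left out ...]
32, 7, 5]), (7, [397.6, 241.0], [395, 240, 5, 3]), (7, [413.3, 240.6], [412, 240, 4, 2]), (16, [466.9, 244.6], [465, 242, 5, 5]), (21, [394.7, 247.6], [392, 245, 8, 7]), (9, [421.1, 248.2], [420, 247, 4, 4]), (5, [412.6, 249.2], [412, 248, 2, 3]), (8, [394.2, 254.1], [393, 253, 4, 3]), (18, [419.4, 255.1], [418, 253, 4, 6]), (21, [425.2, 261.1], [422, 260, 8, 4]), (9, [468.0, 262.0], [467, 261, 3, 3]), (9, [376.0, 263.0], [375, 262, 3, 3]), (6, [464.5, 266.0], [464, 265, 2, 3]), (7, [401.0, 268.0], [400, 267, 3, 3]), (6, [454.5, 268.0], [454, 267, 2, 3]), (6, [435.5, 269.0], [433, 269, 6, 1])]
((49.5, 49.5), (99.0, 99.0), 90.0) [[370.0, 170.0], [469.0, 170.0], [469.0, 269.0], [370.0, 269.0]]
```

View pics/crop1.png

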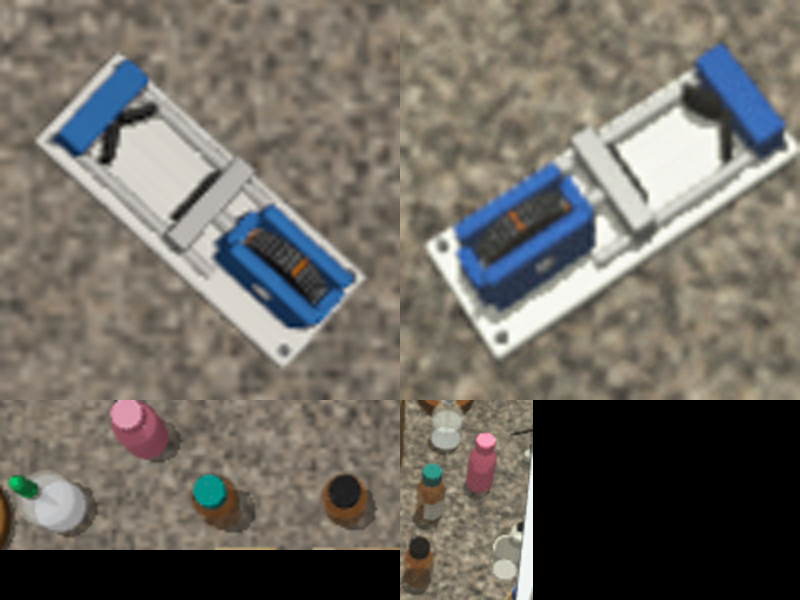

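The crop confirms it: the teal cap with amber body is at top (264,196) and scene (349,144). The pink phial at (234,172) and the black one at (318,199) are not meant. The vice plate corners in top are about (379.5,205), (399.5,184), (460.5,239.5) and (441,261); the wheel with its orange mark is at about (441,236).

```bash
python3 - <<'E'
import pickle;from h import *
d=pickle.load(open("snap0.pkl","rb"));t,s=d["top"],d["scene"]
def corners(sn,px,z=12):
    P=np.array([onz(sn,*p,z) for p in px]);print(P.round(1).tolist())
    return P
P=corners(t,[(379.5,205),(399.5,183.9),(460.5,239.5),(440.9,261.2)]) # +x+y side? 
c=P.mean(0);ax=(P[0]+P[1]-P[2]-P[3])[:2]/2;print("L",np.linalg.norm(ax),"W",np.linalg.norm(P[0]-P[1]),"yaw",np.degrees(np.arctan2(ax[1],ax[0])),"c",c)
m,b=blobs(t,[0,0,150],[180,60,255],(370,170,470,270));n,l,st,_=cv2.connectedComponentsWithStats(m)
m=(l==1+np.argmax(st[1:,4])).astype(np.uint8)
hh=cv2.convexHull(np.argwhere(m)[:,::-1].astype(np.float32));bx=cv2.boxPoints(cv2.minAreaRect(hh))+[370,170];Q=corners(t,bx);print(Q.mean(0),np.linalg.norm(Q[0]-Q[1]),np.linalg.norm(Q[1]-Q[2]))
e=Q[1]-Q[2] if np.linalg.norm(Q[1]-Q[2])>120 else Q[0]-Q[1];print(np.degrees(np.arctan2(e[1],e[0])))
# scene check corners
S=corners(s,[(251.25,306),(270,334.5),(343.4,284)]);print(np.linalg.norm(S[0]-S[1]),np.linalg.norm(S[1]-S[2]),(S[0]+S[2])/2)
E
```

```text
[[580.7, -160.3, 12.0], [631.8, -210.7, 12.0], [495.0, -350.8, 12.0], [444.4, -301.2, 12.0]]
L 195.93205119086855 W 71.66531952246531 yaw 45.82262820476997 c [ 537.98051473 -255.76666155   12.        ]
[[582.1, -157.1, 12.0], [641.2, -215.6, 12.0], [497.1, -356.4, 12.0], [440.3, -297.7, 12.0]]
[ 540.19003481 -256.687352     12.        ] 83.15992150064375 201.40152521731784
44.330241444901816
[[443.2, -302.2, 12.0], [498.1, -353.9, 12.0], [631.2, -216.2, 12.0]]
75.40814443390586 191.57419962877265 [ 537.23251197 -259.19292203   12.        ]
```

```bash
python3 - <<'E'
import pickle;from h import *
d=pickle.load(open("snap0.pkl","rb"));t,s=d["top"],d["scene"]
print("box",tri(t,(203.5,221),s,(334,87)),tri(t,(352,219.5),s,(304,219)))
for z in(0,120): print(z,onz(t,203,221,z),onz(t,352,219.5,z))
print("black",onz(t,318,197,85),"pink",onz(t,234,166,100))
# shelf front edge: plane through top cam & two edge px
e,a=ray(t,100,117);_,b=ray(t,560,109);n=np.cross(a,b)
for p in((414,100),(398,200)):
    c,q=ray(s,*p);print("shelf",c+q*(n@(e-c))/(n@q))
E
```

```text
box (array([530.53120333, 222.47418308, 166.38418031]), np.float64(1.0401996919541028)) (array([529.7742009 , -93.75379683,  64.24914426]), np.float64(23.392738725065445))
0 [549.34078474 265.15960233   0.        ] [547.94639413 -94.19310903   0.        ]
120 [535.43021959 234.96610683 120.        ] [534.18921878 -84.85604486 120.        ]
black [590.09765991 -12.43435879  85.        ] pink [660.21519989 174.0179641  100.        ]
shelf [718.06146854 109.86026398 271.57960601]
shelf [ 705.89319073 -165.51257279  310.49035354]
```

>>> {"api": "step_arm", "payload": {"targets": [[[20,-22,0,0,0,-0.12],[40,-44,0,0,0,-0.24],[60,-66,0,0,0,-0.36],[80,-88,0,0,0,-0.48],[100,-110,0,0,0,-0.6],[120,-132,0,0,0,-0.72],[140,-154,0,0,0,-0.84],[160,-176,0,0,0,-0.96],[180,-198,0,0,0,-1.08],[200,-220,0,0,0,-1.2],[220,-242,0,0,0,-1.32],[240,-264,0,0,0,-1.44]]], "fingers": -1}}

```text
time: 1.15
tool_pos: [402.8, 312.4, 253.1]
tcp_rot: [-180.0, 0.0, 81.5]
ft_force: [0.3, 0.1, 0.3]
finger_gap: 85.6
grip_force: 0.0
```

>>> {"api": "step_arm", "payload": {"targets": [[[18,-20,0,0,0,-0.12],[36,-40,0,0,0,-0.24],[54,-60,0,0,0,-0.36],[72,-80,0,0,0,-0.48],[90,-100,0,0,0,-0.6],[108,-120,0,0,0,-0.72],[126,-140,0,0,0,-0.84],[144,-160,0,0,0,-0.96],[162,-180,0,0,0,-1.08],[180,-196,0,0,0,-1.2],[188,-206,0,0,0,-1.32],[188,-206,0,0,0,-1.428]]]}}

```text
time: 2.15
tool_pos: [591.5, 105.1, 252.5]
tcp_rot: [179.9, 0.0, -0.5]
ft_force: [0.5, -0.3, 0.4]
finger_gap: 85.5
grip_force: 0.0
```

```bash
python3 - <<'E'
from bench import r,vision
from h import *
import pickle
s=vision.snapshot("wrist");pickle.dump(s,open("w1.pkl","wb"));cv2.imwrite("pics/w1.png",s["img"])
q=r.sense();print(q["time"],q["joint_pos"],q["tool_pos"],q["tcp_rot"],q["ft_force"])
m,b=blobs(s,[75,80,40],[100,255,255],(0,0,640,400),100);print(b)
for x in b:
    cx,cy=x[1];print(onz(s,cx,cy,100))
E
```

```text
2.2 [ 5.30072912e+00  7.58242619e+00  8.52252229e+01 -1.14073730e-02
  8.72545262e+01  9.62123187e+01] [590.76869256 106.16296852 252.53951036] [ 1.79981945e+02  6.05772436e-02 -9.11046553e-01] [-0.23165812  0.09652754  0.0889358 ]
[(953, [314.2, 188.7], [298, 171, 33, 36])]
[590.00642351 109.16398744 100.        ]
```

The wrist picture puts the teal cap at (314,189), which is phial (590,109) and agrees with the first fix. I'm descending.

>>> {"api": "step_arm", "payload": {"targets": [[[0,1,-18,0,0,0.01],[0,1,-38,0,0,0.01],[0,1,-58,0,0,0.01],[0,1,-78,0,0,0.01],[0,1,-98,0,0,0.01],[0,1,-118,0,0,0.01],[0,1,-138,0,0,0.01],[0,1,-155,0,0,0.01],[0,1,-170,0,0,0.01],[0,1,-182,0,0,0.01],[0,1,-190,0,0,0.01],[0,1,-193,0,0,0.01]]]}}

```text
time: 3.2
tool_pos: [589.2, 108.8, 58.7]
tcp_rot: [180.0, 0.1, 0.6]
ft_force: [0.2, -0.2, -0.8]
finger_gap: 85.7
grip_force: 0.0
```

>>> {"api": "step_arm", "payload": {"targets": [[[0,0,0,0,0,0],[0,0,0,0,0,0],[0,0,0,0,0,0],[0,0,0,0,0,0],[0,0,0,0,0,0],[0,0,0,0,0,0],[0,0,0,0,0,0],[0,0,0,0,0,0],[0,0,0,0,0,0],[0,0,0,0,0,0],[0,0,0,0,0,0],[0,0,0,0,0,0]]], "fingers": 1, "newtons": 25}}

```text
time: 4.2
tool_pos: [591.2, 108.7, 61.6]
tcp_rot: [-180.0, -0.1, 0.6]
ft_force: [-1.3, -1.3, 6.4]
finger_gap: 41.8
grip_force: 25.9
```

>>> {"api": "step_arm", "payload": {"targets": [[[0,0,3,0,0,0],[0,0,12,0,0,0],[0,0,28,0,0,0],[0,0,46,0,0,0],[0,0,64,0,0,0],[0,0,84,0,0,0],[0,0,104,0,0,0],[0,0,124,0,0,0],[0,0,146,0,0,0],[0,0,168,0,0,0],[0,0,188,0,0,0],[0,0,205,0,0,0]]]}}

```text
time: 5.2
tool_pos: [590.3, 108.7, 267.7]
tcp_rot: [-180.0, -0.1, 0.6]
ft_force: [-0.7, -0.5, -0.2]
finger_gap: 41.6
grip_force: 25.4
```

>>> {"api": "step_arm", "payload": {"targets": [[[-4,-13,3,0,0,0.04],[-11,-37,3,0,0,0.11],[-20,-63,3,0,0,0.18],[-28,-91,3,0,0,0.26],[-36,-119,3,0,0,0.34],[-45,-147,3,0,0,0.42],[-53,-175,3,0,0,0.5],[-62,-203,3,0,0,0.58],[-70,-231,3,0,0,0.66],[-77,-254,3,0,0,0.73],[-82,-269,3,0,0,0.77],[-84,-276,3,0,0,0.79]]]}}

```text
time: 6.2
tool_pos: [505.2, -169.4, 268.8]
tcp_rot: [180.0, 0.0, 45.8]
ft_force: [0.7, 0.8, -0.3]
finger_gap: 41.3
grip_force: 25.4
```

```bash
python3 - <<'E'
from bench import r,vision
from h import *
import pickle
s=vision.snapshot("wrist");pickle.dump(s,open("w2.pkl","wb"));cv2.imwrite("pics/w2.png",s["img"])
q=r.sense();print(q["time"],q["joint_pos"],q["tool_pos"],q["tcp_rot"],q["ft_force"],q["finger_gap"],q["grip_force"])
c=np.array([538,-257]);a=np.radians(45.5);R=np.array([[np.cos(a),-np.sin(a)],[np.sin(a),np.cos(a)]])
P=[[*(c+R@np.array(v[:2])),v[2]] for v in[(100,38,12),(100,-38,12),(-100,-38,12),(-100,38,12),(42,0,12),(-55,0,68)]]
print(proj(s,P).round(1).tolist())
E
```

```text
6.25 [-2.40519913e+01 -3.30863741e+00  9.46967616e+01 -5.38084942e-02
  8.86007164e+01  2.01000963e+01] [ 505.18488359 -169.75669623  268.79689517] [1.79971034e+02 4.66815463e-02 4.58492094e+01] [-0.55864477  0.07228096 -0.93235899] 41.74353735202206 25.44610772994929
[[361.1, 110.1], [429.3, 110.6], [412.1, 269.3], [353.8, 268.9], [391.3, 161.6], [395.3, 259.0]]
```

View pics/w2.png

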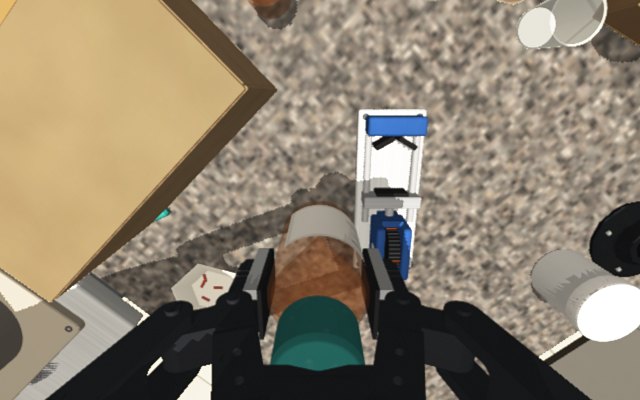

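```bash
python3 - <<'E'
from h import *
import pickle
s=pickle.load(open("w2.pkl","rb"))
A=cv2.resize(s["img"][100:290,340:450],(440,760),interpolation=2)[:600];cv2.imwrite("pics/c2.png",A)
g=cv2.cvtColor(s["img"],cv2.COLOR_BGR2HSV)
for v in(150,160,178): print(v,[(u,*g[v,u].tolist()) for u in range(352,434) if u<372 or u>414])
c=np.array([538,-257]);a=np.radians(45.5);R=np.array([[np.cos(a),-np.sin(a)],[np.sin(a),np.cos(a)]])
for n,p,z in(("TL",(359,110.5),12),("TR",(427,110.5),12),("BR",(410,278),12),("vjawL",(367,116),42),("vjawR",(427,118),42),("housTL",(375,212),62),("housTR",(408,216),62)):
    P=onz(s,*p,z)[:2];print(n,P.round(1),(R.T@(P-c)).round(1))
E
```

```text
150 [(352, 17, 42, 150), (353, 16, 40, 152), (354, 18, 40, 154), (355, 18, 39, 149), (356, 19, 30, 136), (357, 21, 18, 203), (358, 21, 7, 249), (359, 20, 3, 255), (360, 30, 1, 254), (361, 30, 1, 254), (362, 30, 1, 254), (363, 30, 1, 255), (364, 21, 8, 234), (365, 21, 13, 199), (366, 18, 11, 227), (367, 24, 5, 241), (368, 18, 5, 243), (369, 15, 6, 236), (370, 18, 12, 219), (371, 22, 13, 221), (415, 15, 12, 212), (416, 15, 6, 242), (417, 18, 5, 240), (418, 23, 9, 229), (419, 20, 10, 228), (420, 18, 5, 250), (421, 20, 6, 250), (422, 18, 23, 218), (423, 18, 40, 187), (424, 17, 42, 195), (425, 16, 42, 199), (426, 17, 42, 195), (427, 17, 43, 191), (428, 16, 43, 185), (429, 16, 44, 178), (430, 15, 47, 170), (431, 16, 49, 166), (432, 15, 48, 164), (433, 16, 48, 164)]
160 [(352, 18, 42, 141), (353, 18, 43, 148), (354, 17, 43, 155), (355, 17, 44, 150), (356, 19, 26, 154), (357, 23, 13, 233), (358, 18, 5, 253), (359, 30, 1, 254), (360, 30, 1, 254), (361, 30, 1, 254), (362, 30, 1, 255), (363, 25, 6, 248), (364, 20, 15, 210), (365, 18, 12, 212), (366, 20, 7, 232), (367, 18, 5, 242), (368, 18, 5, 
[... 750 characters left out ...]
2), (368, 20, 7, 233), (369, 18, 12, 206), (370, 20, 14, 220), (371, 25, 12, 232), (415, 20, 7, 232), (416, 21, 11, 226), (417, 20, 6, 249), (418, 24, 5, 251), (419, 22, 12, 233), (420, 20, 30, 180), (421, 18, 40, 146), (422, 18, 38, 133), (423, 17, 38, 126), (424, 18, 39, 131), (425, 17, 42, 140), (426, 19, 40, 142), (427, 20, 39, 137), (428, 20, 40, 133), (429, 18, 45, 136), (430, 18, 44, 138), (431, 18, 44, 140), (432, 18, 45, 135), (433, 16, 43, 129)]
TL [ 579.  -157.7] [99.5 40.4]
TR [ 633.4 -210.4] [100.1 -35.4]
BR [ 484.8 -363.2] [-113.   -36.5]
vjawL [ 579.7 -163.9] [95.7 35.5]
vjawR [ 622.9 -208.5] [ 94.1 -26.6]
housTL [ 518.8 -241.5] [-2.4 24.6]
housTR [ 541.2 -269.5] [ -6.7 -11. ]
```

View pics/c2.png

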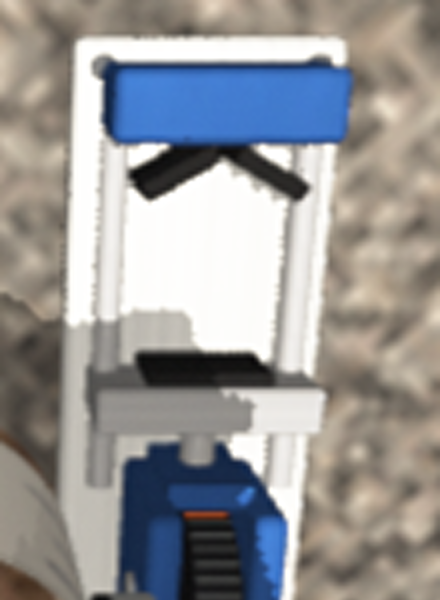

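```bash
python3 - <<'E'
from h import *
import pickle
s=pickle.load(open("w2.pkl","rb"))
c=np.array([538,-257]);a=np.radians(45.5);R=np.array([[np.cos(a),-np.sin(a)],[np.sin(a),np.cos(a)]])
f=lambda p,z:(R.T@(onz(s,*p,z)[:2]-c)).round(1)
for v,l,rr in((150,356.7,422.3),(160,356.3,421.2),(178,355.6,419.8)):print(v,"L0",f((l,v),0),"L12",f((l,v),12),"R12",f((rr,v),12))
print("top",f((395,109.5),12),"Vtop",f((395.5,137),42))
print("vjaw top c",[f(p,42) for p in((367,116),(427.5,117.5))],"jaw pad top",[f(p,42) for p in((375,188),(402,188.5))])
print("housing edges at z62: L/R", f((376.5,232),62),f((411,232),62), "wheel L/R z~64",f((386.5,235),66),f((400.5,235),66))
print(s["eye"],R.T@(s["eye"][:2]-c))
E
```

```text
150 L0 [53.3 39.6] L12 [55.3 41. ] R12 [ 55.9 -34.8]
160 L0 [41.2 39.5] L12 [43.6 40.9] R12 [ 44.2 -34.8]
178 L0 [18.9 39.4] L12 [22.  40.8] R12 [ 22.5 -35.4]
top [100.9   0.3] Vtop [74.4  4.4]
vjaw top c [array([95.7, 35.5]), array([ 94.6, -27.1])] jaw pad top [array([18.5, 22.5]), array([18.1, -7.3])]
housing edges at z62: L/R [-25.5  21.5] [-25.3 -16. ] wheel L/R z~64 [-27.2  11.3] [-27.1  -3.8]
[ 559.99638183 -111.29130297  391.09947713] [119.34426141  86.43964642]
```

The picture shows the phial held upright in the fingers, with its body centre near (320,280). In the vice, the V jaw is at (397,125), the V vertex at (395,137), the jaw pad at (389,190) and the wheel at (394,235). Edge fits put the vice at about (536,-254), yaw 45.5, plate width 76 as specified. Next I move over the seat.

>>> {"api": "step_arm", "payload": {"targets": [[[5,-5,0,0,0,0],[14,-14,0,0,0,0],[25,-25,0,0,0,0],[37,-37,0,0,0,0],[47,-47,-5,0,0,0],[54,-54,-12,0,0,0],[58,-57,-25,0,0,0],[58,-58,-40,0,0,0],[58,-58,-55,0,0,0],[58,-58,-68,0,0,0],[58,-58,-77,0,0,0],[58,-58,-80,0,0,0]]]}}

```text
time: 7.25
tool_pos: [563.3, -224.3, 185.7]
tcp_rot: [-179.8, 0.1, 45.8]
ft_force: [0.5, -0.1, -0.2]
finger_gap: 41.6
grip_force: 25.5
```

>>> {"api": "step_arm", "payload": {"targets": [[[0,0,0,0,0,0],[0,0,0,0,0,0],[0,0,0,0,0,0],[0,0,0,0,0,0]]]}}

```text
time: 7.58
tool_pos: [564.8, -225.6, 189.6]
tcp_rot: [179.9, -0.0, 45.8]
ft_force: [0.4, 0.2, -0.9]
finger_gap: 41.4
grip_force: 25.5
```

```bash
python3 - <<'E'
from bench import r,vision
from h import *
import pickle
d={n:vision.snapshot(n) for n in("wrist","scene","top")};pickle.dump(d,open("s3.pkl","wb"))
q=r.sense();print(q["time"],q["joint_pos"],q["tool_pos"],q["tcp_rot"],q["ft_force"])
E_=np.zeros((560,800,3),np.uint8)
E_[:,:400]=cv2.resize(d["scene"]["img"][205:345,240:340],(400,560),interpolation=2)
E_[:560,400:]=cv2.resize(d["wrist"]["img"][60:340,220:420],(400,560),interpolation=2)
cv2.imwrite("pics/c3.png",E_)
E
```

```text
7.7333 [-2.66061588e+01  1.07421867e+01  8.84179517e+01  2.55858791e-03
  8.07718990e+01  1.75710853e+01] [ 564.53229005 -225.49181964  189.0194656 ] [ 1.79935971e+02 -2.29252301e-02  4.58223599e+01] [-0.56414677  0.7120416  -0.5082526 ]
```

View pics/c3.png

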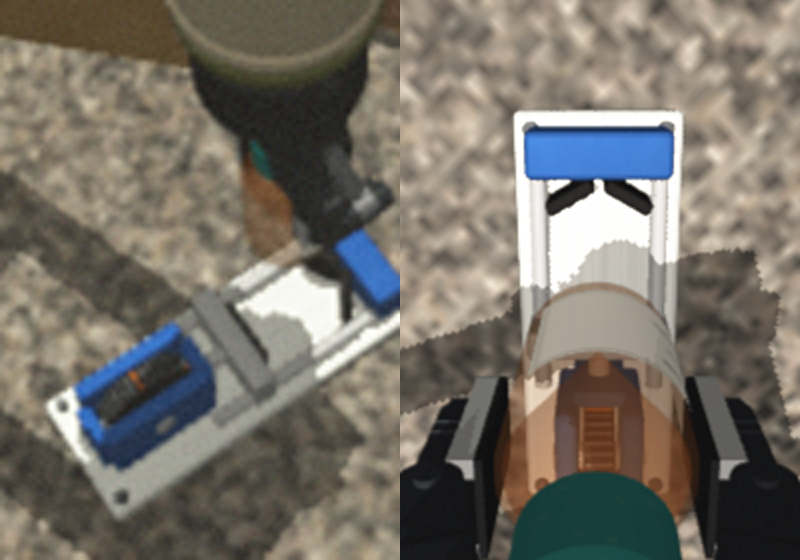

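Centred: the V vertex (crop x≈599) and phial axis (≈603) line up within about 1 mm, with the jaw well clear. I'm lowering it now.

>>> {"api": "step_arm", "payload": {"targets": [[[0,0,-5,0,0,0],[0,0,-16,0,0,0],[0,0,-29,0,0,0],[0,0,-43,0,0,0],[0,0,-57,0,0,0],[0,0,-70,0,0,0],[0,0,-82,0,0,0],[0,0,-92,0,0,0],[0,0,-100,0,0,0],[0,0,-106,0,0,0],[0,0,-109,0,0,0],[0,0,-110,0,0,0]]]}}

```text
time: 8.73
tool_pos: [564.1, -225.3, 77.8]
tcp_rot: [-180.0, 0.0, 45.8]
ft_force: [-0.0, 0.4, -0.9]
finger_gap: 41.9
grip_force: 25.5
```

>>> {"api": "step_arm", "payload": {"targets": [[[0,0,-1,0,0,0],[0,0,-2,0,0,0],[0,0,-3,0,0,0],[0,0,-4,0,0,0],[0,0,-4.5,0,0,0],[0,0,-4.5,0,0,0],[0,0,-4.5,0,0,0]]]}}

```text
time: 9.32
tool_pos: [564.2, -225.4, 73.8]
tcp_rot: [180.0, -0.0, 45.8]
ft_force: [-0.2, 0.1, -0.8]
finger_gap: 41.9
grip_force: 25.5
```

>>> {"api": "step_arm", "payload": {"targets": [[[0,0,-0.5,0,0,0],[0,0,-1,0,0,0],[0,0,-1.5,0,0,0],[0,0,-1.5,0,0,0],[0,0,-1.5,0,0,0]]]}}

```text
time: 9.73
tool_pos: [564.5, -225.4, 73.6]
tcp_rot: [180.0, -0.0, 45.8]
ft_force: [-3.8, 1.4, 9.1]
finger_gap: 42.1
grip_force: 26.3
```

>>> {"api": "step_arm", "payload": {"targets": [[[0,0,0.4,0,0,0],[0,0,0.8,0,0,0],[0,0,0.8,0,0,0]]]}}

```text
time: 9.98
tool_pos: [564.4, -225.4, 73.6]
tcp_rot: [180.0, -0.0, 45.8]
ft_force: [-2.0, 1.3, 5.4]
finger_gap: 42.0
grip_force: 26.0
```

>>> {"api": "step_arm", "payload": {"targets": [[[0,0,0,0,0,0],[0,0,0,0,0,0],[0,0,0,0,0,0],[0,0,0,0,0,0],[0,0,0,0,0,0],[0,0,0,0,0,0],[0,0,0,0,0,0],[0,0,0,0,0,0],[0,0,0,0,0,0],[0,0,0,0,0,0]]], "fingers": -1}}

```text
time: 10.82
tool_pos: [564.2, -225.3, 73.1]
tcp_rot: [-180.0, -0.0, 45.8]
ft_force: [0.1, 0.4, -0.2]
finger_gap: 85.5
grip_force: 0.0
```

>>> {"api": "step_arm", "payload": {"targets": [[[0,0,5,0,0,0],[0,0,16,0,0,0],[0,0,30,0,0,0],[0,0,46,0,0,0],[0,0,62,0,0,0],[0,0,80,0,0,0],[0,0,98,0,0,0],[0,0,114,0,0,0],[0,0,127,0,0,0],[0,0,136,0,0,0],[0,0,140,0,0,0],[0,0,140,0,0,0]]]}}

```text
time: 11.82
tool_pos: [564.7, -225.6, 214.6]
tcp_rot: [179.9, -0.0, 45.8]
ft_force: [-0.3, 0.1, -0.7]
finger_gap: 85.8
grip_force: 0.0
```

```bash
python3 - <<'E'
from bench import r,vision
from h import *
import pickle
d={n:vision.snapshot(n) for n in("wrist","scene","top")};pickle.dump(d,open("s4.pkl","wb"))
q=r.sense();print(q["time"],q["joint_pos"],q["tool_pos"],q["tcp_rot"],q["ft_force"])
E_=np.zeros((560,800,3),np.uint8)
E_[:,:400]=cv2.resize(d["scene"]["img"][205:345,240:340],(400,560),interpolation=2)
E_[:560,400:]=cv2.resize(d["wrist"]["img"][60:340,220:420],(400,560),interpolation=2)
cv2.imwrite("pics/c4.png",E_)
m,b=blobs(d["wrist"],[75,80,40],[100,255,255],(0,0,640,400),100);print(b,[onz(d["wrist"],*x[1],117) for x in b])
E
```

```text
11.9667 [-2.66070371e+01  9.87557757e+00  8.69642923e+01  6.73910042e-04
  8.32664371e+01  1.75702441e+01] [ 563.67776781 -225.08658097  211.86275315] [-1.79898451e+02  3.14534843e-02  4.58226670e+01] [ 0.08248962  0.48039881 -0.32307701]
[(1418, [317.7, 208.0], [298, 186, 41, 44]), (120, [64.6, 233.0], [55, 226, 18, 15])] [array([ 565.04227038, -223.90129193,  117.        ]), array([ 419.69636118, -109.70255341,  117.        ])]
```

View pics/c4.png

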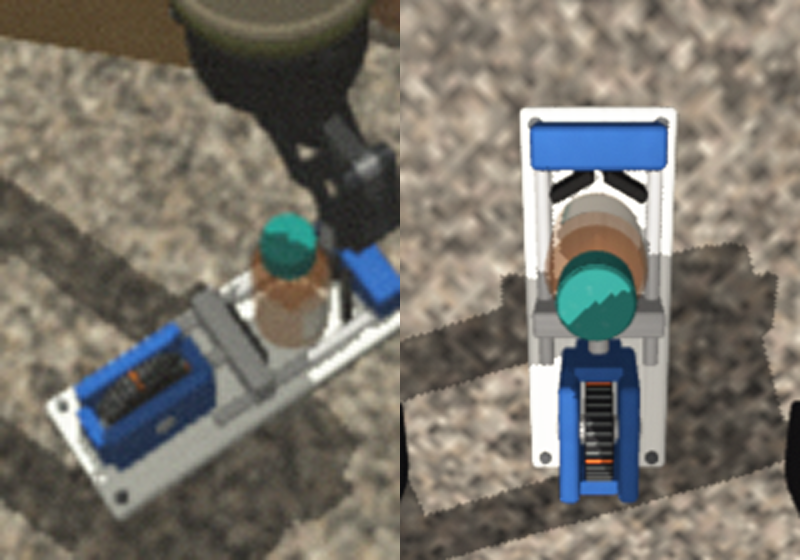

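The phial stands upright, centred in the vice with its cap at wrist (318,208), well clear of the V and the jaw. The wheel is at wrist (319,272). I'm checking the rim position against the fit.

```bash
python3 - <<'E'
from h import *
import pickle
d=pickle.load(open("s4.pkl","rb"));s=d["wrist"]
c=np.array([535.9,-254.3]);a=np.radians(45.5);R=np.array([[np.cos(a),-np.sin(a)],[np.sin(a),np.cos(a)]])
print(proj(s,[[*(c+R@np.array([x,y])),z] for x,y,z in((-55,0,68),(-91,19.5,62),(-91,-19.5,62),(100,38,12),(100,-38,12))]).round(1).tolist())
m,b=blobs(s,[100,100,40],[125,255,255],(280,190,360,330),100);print(b)
E
```

```text
[[317.5, 287.7], [297.6, 315.6], [336.9, 315.8], [278.8, 114.0], [358.1, 114.6]]
[(2048, [319.1, 270.7], [299, 229, 41, 83])]
```

>>> {"api": "step_arm", "payload": {"targets": [[[-7,-7,0,0,0,0],[-18,-18,0,0,0,0],[-31,-32,0,0,0,0],[-44,-45,0,0,0,0],[-56,-57,0,0,0,0],[-65,-67,0,0,0,0],[-71,-73,0,0,0,0],[-73,-75,-5,0,0,0],[-73,-75,-15,0,0,0],[-73,-75,-28,0,0,0],[-73,-75,-42,0,0,0],[-73,-75,-56,0,0,0]]], "fingers": 1, "newtons": 40}}

```text
time: 12.97
tool_pos: [491.3, -299.3, 154.9]
tcp_rot: [-179.9, -0.0, 45.9]
ft_force: [0.7, -0.5, -0.2]
finger_gap: -0.1
grip_force: 0.0
```

>>> {"api": "step_arm", "payload": {"targets": [[[0,0,-8,0,0,0],[0,0,-20,0,0,0],[0,0,-33,0,0,0],[0,0,-45,0,0,0],[0,0,-54,0,0,0],[0,0,-60,0,0,0],[0,0,-63,0,0,0],[0,0,-63,0,0,0],[0,0,-63,0,0,0]]]}}

```text
time: 13.72
tool_pos: [491.5, -300.5, 94.5]
tcp_rot: [180.0, -0.0, 45.8]
ft_force: [0.1, 0.8, -0.1]
finger_gap: 0.2
grip_force: 0.0
```

>>> {"api": "step_arm", "payload": {"targets": [[[0,0,-0.5,0,0,0],[0,0,-1,0,0,0],[0,0,-1.5,0,0,0],[0,0,-1.5,0,0,0],[0,0,-1.5,0,0,0]]]}}

```text
time: 14.13
tool_pos: [491.3, -300.4, 92.8]
tcp_rot: [180.0, -0.0, 45.8]
ft_force: [-0.5, 0.1, -0.1]
finger_gap: -0.6
grip_force: 0.0
```

Command z is 92.6. I continue down in half-millimetre steps.

>>> {"api": "step_arm", "payload": {"targets": [[[0,0,-0.5,0,0,0],[0,0,-1,0,0,0],[0,0,-1.5,0,0,0],[0,0,-1.5,0,0,0],[0,0,-1.5,0,0,0]]]}}

```text
time: 14.55
tool_pos: [491.1, -300.3, 91.0]
tcp_rot: [-180.0, 0.0, 45.8]
ft_force: [-0.8, 0.1, -0.5]
finger_gap: 0.5
grip_force: 0.0
```

>>> {"api": "step_arm", "payload": {"targets": [[[0,0,-0.4,0,0,0],[0,0,-0.8,0,0,0],[0,0,-0.8,0,0,0],[0,0,-0.8,0,0,0]]]}}

```text
time: 14.88
tool_pos: [491.2, -300.3, 90.3]
tcp_rot: [-180.0, 0.0, 45.8]
ft_force: [0.4, 0.2, 0.1]
finger_gap: 0.1
grip_force: 0.0
```

>>> {"api": "step_arm", "payload": {"targets": [[[0,0,-0.4,0,0,0],[0,0,-0.8,0,0,0],[0,0,-0.8,0,0,0],[0,0,-0.8,0,0,0]]]}}

```text
time: 15.22
tool_pos: [491.3, -300.4, 89.8]
tcp_rot: [180.0, -0.0, 45.8]
ft_force: [-1.2, 0.5, 3.8]
finger_gap: -0.3
grip_force: 1.8
```

```bash
python3 - <<'E'
from bench import r
print(r.sense()["ft_force"],r.sense()["tool_pos"])
E
```

```text
[-1.18644645  0.51526419  3.80877603] [ 491.32132014 -300.41547809   89.80029003]
```

Contact is at rim height (z≈68) with 3.8 N. I add a little press and stroke 16 mm towards the V jaw.

>>> {"api": "step_arm", "payload": {"targets": [[[0,0,-0.3,0,0,0],[1.4,1.4,-0.3,0,0,0],[2.8,2.8,-0.3,0,0,0],[4.2,4.3,-0.3,0,0,0],[5.6,5.7,-0.3,0,0,0],[7,7.1,-0.3,0,0,0]]]}}

```text
time: 15.72
tool_pos: [498.1, -293.5, 89.9]
tcp_rot: [180.0, 0.0, 45.8]
ft_force: [-3.7, 1.4, 8.1]
finger_gap: -0.2
grip_force: 4.1
```

>>> {"api": "step_arm", "payload": {"targets": [[[1.4,1.4,0,0,0,0],[2.8,2.8,0,0,0,0],[4.2,4.3,0,0,0,0],[4.2,4.3,0,0,0,0]]]}}

```text
time: 16.05
tool_pos: [502.6, -289.0, 89.9]
tcp_rot: [180.0, 0.0, 45.8]
ft_force: [-2.5, 2.7, 7.9]
finger_gap: 0.1
grip_force: 4.0
```

```bash
cat >> h.py <<'E'
def orange(s):
    return blobs(s,[5,150,120],[18,255,255],(0,0,640,400),8)[1]
E
python3 - <<'E'
from bench import r,vision
from h import *
import pickle
s=vision.snapshot("scene");t=vision.snapshot("top");pickle.dump((s,t),open("s5.pkl","wb"))
print(r.sense()["ft_force"],r.sense()["tool_pos"])
E_=np.zeros((480,800,3),np.uint8)
E_[:,:400]=cv2.resize(s["img"][225:345,240:340],(400,480),interpolation=2)
E_[:,400:]=cv2.resize(t["img"][160:280,370:470],(400,480),interpolation=2)
cv2.imwrite("pics/c5.png",E_)
E
```

```text
[-2.52571048  1.61249861  6.86175456] [ 502.56296381 -288.96523917   89.91747276]
```

View pics/c5.png

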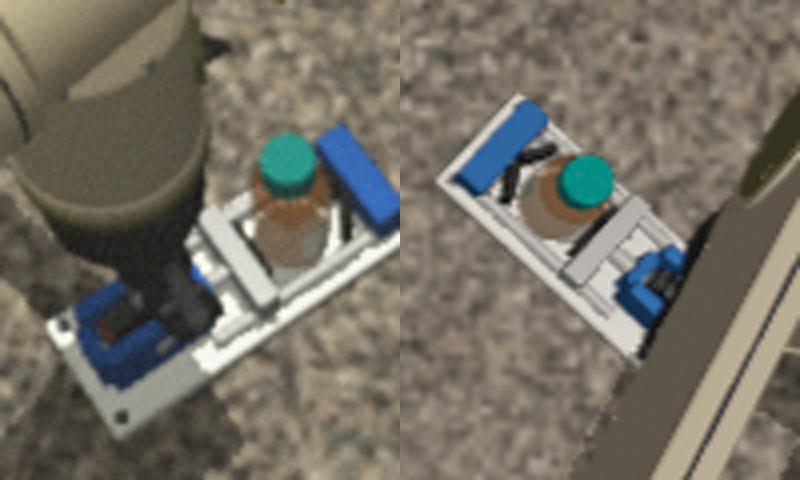

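The fingertip is on the wheel and the jaw has moved toward the phial (scene crop (235,255)). The phial still stands clear. Next stroke.

>>> {"api": "step_arm", "payload": {"targets": [[[0,0,2,0,0,0],[0,0,4,0,0,0],[-4,-4,4,0,0,0],[-8,-8.1,4,0,0,0],[-11.9,-12.1,4,0,0,0],[-11.9,-12.1,3,0,0,0],[-11.9,-12.1,1.5,0,0,0],[-11.9,-12.1,0.5,0,0,0],[-11.9,-12.1,0,0,0,0],[-11.9,-12.1,0,0,0,0]]]}}

```text
time: 16.98
tool_pos: [490.4, -301.3, 89.6]
tcp_rot: [180.0, 0.0, 45.8]
ft_force: [-4.2, 0.0, 5.0]
finger_gap: -0.3
grip_force: 2.5
```

>>> {"api": "step_arm", "payload": {"targets": [[[1.4,1.4,0,0,0,0],[2.8,2.8,0,0,0,0],[4.2,4.3,0,0,0,0],[5.6,5.7,0,0,0,0],[7,7.1,0,0,0,0],[8.4,8.5,0,0,0,0],[9.8,10,0,0,0,0],[11.2,11.4,0,0,0,0],[11.9,12.1,0,0,0,0]]]}}

```text
time: 17.73
tool_pos: [502.5, -288.8, 89.9]
tcp_rot: [-180.0, 0.0, 45.8]
ft_force: [-3.3, 1.2, 6.4]
finger_gap: 0.2
grip_force: 3.7
```

```bash
python3 - <<'E'
from bench import r,vision
from h import *
import pickle
c=np.array([535.9,-254.3]);a=np.radians(45.5);R=np.array([[np.cos(a),-np.sin(a)],[np.sin(a),np.cos(a)]])
t=vision.snapshot("top");s=vision.snapshot("scene");pickle.dump((s,t),open("s6.pkl","wb"))
s4=pickle.load(open("s4.pkl","rb"));s5=pickle.load(open("s5.pkl","rb"))
# brightness profile along vice x at y=+28 (jaw end, clear of phial/pad), z=42
xs=np.arange(-25,45,1.0)
def prof(im,y):
    p=proj(im,[[*(c+R@np.array([x,y])),42] for x in xs]).astype(np.float32)
    return cv2.remap(cv2.cvtColor(im["img"],cv2.COLOR_BGR2GRAY),p[None,:,0],p[None,:,1],1)[0].astype(float)
for nm,(sc,tp) in dict(s0=(pickle.load(open("snap0.pkl","rb"))["scene"],pickle.load(open("snap0.pkl","rb"))["top"]),s5=s5,s6=(s,t)).items():
    for k,im in(("scene",sc),("top",tp)):
        print(nm,k,np.mean([prof(im,y) for y in(-8,-4,0,4,8)],0).astype(int).tolist())
print(r.sense()["ft_force"],r.sense()["time"])
E
```

```text
s0 scene [93, 97, 100, 103, 108, 126, 154, 183, 194, 194, 186, 176, 167, 156, 142, 128, 123, 126, 155, 185, 206, 213, 216, 216, 216, 215, 215, 214, 211, 203, 187, 150, 112, 102, 125, 164, 204, 231, 243, 244, 244, 243, 242, 242, 242, 242, 242, 242, 243, 242, 242, 242, 243, 242, 241, 242, 243, 242, 242, 242, 242, 242, 242, 242, 243, 242, 242, 242, 242, 242]
s0 top [91, 86, 84, 85, 85, 82, 76, 74, 84, 110, 146, 167, 180, 181, 181, 182, 181, 178, 171, 160, 158, 169, 177, 179, 179, 180, 180, 180, 179, 179, 178, 173, 160, 125, 80, 50, 48, 60, 86, 128, 170, 200, 210, 211, 211, 212, 211, 211, 212, 212, 211, 211, 212, 212, 211, 211, 211, 211, 211, 211, 211, 211, 211, 211, 211, 211, 211, 212, 211, 211]
s5 scene [50, 53, 58, 67, 82, 109, 145, 184, 207, 222, 225, 224, 221, 204, 184, 169, 156, 141, 125, 114, 123, 152, 184, 201, 210, 215, 216, 216, 216, 215, 214, 211, 206, 183, 146, 107, 89, 90, 110, 137, 158, 160, 155, 147, 137, 126, 119, 115, 112, 111, 111, 112, 110, 105, 101, 99, 96, 94, 92, 90, 91, 91, 92, 93, 95, 93, 90, 89, 90, 90]
s5 top [89, 85, 83, 84, 85, 81, 76, 73, 84, 109, 145, 166, 1
[... 261 characters left out ...]
6 scene [52, 53, 57, 66, 79, 106, 143, 183, 206, 221, 225, 226, 227, 226, 223, 216, 202, 185, 171, 158, 144, 127, 112, 121, 142, 172, 195, 211, 215, 216, 216, 216, 215, 214, 212, 207, 183, 150, 111, 81, 64, 80, 101, 120, 126, 125, 120, 115, 111, 111, 111, 111, 109, 105, 102, 98, 96, 94, 92, 90, 90, 90, 91, 93, 95, 94, 92, 90, 90, 91]
s6 top [90, 85, 83, 84, 85, 81, 76, 74, 84, 109, 145, 167, 179, 179, 180, 181, 180, 181, 181, 182, 182, 183, 183, 176, 167, 155, 149, 160, 173, 177, 178, 179, 179, 179, 179, 178, 176, 170, 153, 121, 81, 46, 34, 36, 44, 58, 75, 89, 95, 94, 92, 89, 86, 84, 84, 84, 84, 83, 84, 83, 82, 82, 82, 82, 81, 81, 81, 80, 81, 81]
[-2.56263168  1.27558832  7.16715858] 17.8333
```

The jaw edge moved 8.0 → 11.1 → 13.9, about 3 mm per stroke as expected. About 7 mm remain. Third stroke.

>>> {"api": "step_arm", "payload": {"targets": [[[0,0,2,0,0,0],[0,0,4,0,0,0],[-4,-4,4,0,0,0],[-8,-8.1,4,0,0,0],[-11.9,-12.1,4,0,0,0],[-11.9,-12.1,3,0,0,0],[-11.9,-12.1,1.5,0,0,0],[-11.9,-12.1,0.5,0,0,0],[-11.9,-12.1,0,0,0,0],[-11.9,-12.1,0,0,0,0]]]}}

```text
time: 18.67
tool_pos: [490.4, -301.3, 89.6]
tcp_rot: [180.0, 0.0, 45.8]
ft_force: [-3.3, 0.4, 5.1]
finger_gap: -0.1
grip_force: 2.5
```

>>> {"api": "step_arm", "payload": {"targets": [[[1.4,1.4,0,0,0,0],[2.8,2.8,0,0,0,0],[4.2,4.3,0,0,0,0],[5.6,5.7,0,0,0,0],[7,7.1,0,0,0,0],[8.4,8.5,0,0,0,0],[9.8,10,0,0,0,0],[11.2,11.4,0,0,0,0],[11.9,12.1,0,0,0,0]]]}}

```text
time: 19.42
tool_pos: [502.5, -288.8, 89.9]
tcp_rot: [-180.0, 0.0, 45.8]
ft_force: [-4.2, 1.2, 8.6]
finger_gap: 0.1
grip_force: 3.7
```

```bash
cat > jaw.py <<'E'
from bench import r,vision
from h import *
import pickle
c=np.array([535.9,-254.3]);a=np.radians(45.5);R=np.array([[np.cos(a),-np.sin(a)],[np.sin(a),np.cos(a)]])
t=vision.snapshot("top");xs=np.arange(0,40,.25)
def prof(im,y):
    p=proj(im,[[*(c+R@np.array([x,y])),42] for x in xs]).astype(np.float32)
    return cv2.remap(cv2.cvtColor(im["img"],cv2.COLOR_BGR2GRAY),p[None,:,0],p[None,:,1],1)[0].astype(float)
p=np.mean([prof(t,y) for y in(-8,-4,0,4,8)],0);k=[i for i in range(len(p)-1) if p[i]>=125>p[i+1]];print("jaw edge",[xs[i] for i in k])
b=blobs(t,[75,80,40],[100,255,255],(385,170,440,240),50)[1];print("cap vice xy",[(R.T@(onz(t,*x[1],115)[:2]-c)).round(1).tolist() for x in b])
q=r.sense();f=q["ft_force"];print("t",q["time"],"f along vice",(R.T@f[:2]).round(2),f[2].round(2))
E
python3 jaw.py
```

```text
jaw edge [np.float64(17.5)]
cap vice xy [[43.7, -0.4]]
t 19.4667 f along vice [-1.76  2.89] 8.13
```

>>> {"api": "step_arm", "payload": {"targets": [[[0,0,2,0,0,0],[0,0,4,0,0,0],[-4,-4,4,0,0,0],[-8,-8.1,4,0,0,0],[-11.9,-12.1,4,0,0,0],[-11.9,-12.1,3,0,0,0],[-11.9,-12.1,1.5,0,0,0],[-11.9,-12.1,0.5,0,0,0],[-11.9,-12.1,0,0,0,0],[-11.9,-12.1,0,0,0,0]]]}}

```text
time: 20.3
tool_pos: [490.4, -301.3, 89.6]
tcp_rot: [180.0, 0.0, 45.8]
ft_force: [-3.9, -0.6, 4.1]
finger_gap: 0.2
grip_force: 2.5
```

>>> {"api": "step_arm", "payload": {"targets": [[[1.4,1.4,0,0,0,0],[2.8,2.8,0,0,0,0],[4.2,4.3,0,0,0,0],[5.6,5.7,0,0,0,0],[5.6,5.7,0,0,0,0]]]}}

```text
time: 20.72
tool_pos: [496.4, -295.2, 89.9]
tcp_rot: [180.0, 0.0, 45.8]
ft_force: [-3.1, 1.5, 7.4]
finger_gap: 0.1
grip_force: 3.7
```

```bash
python3 jaw.py
```

```text
jaw edge [np.float64(19.25)]
cap vice xy [[45.3, -0.4]]
t 20.7667 f along vice [-1.22  3.33] 7.25
```

>>> {"api": "step_arm", "payload": {"targets": [[[0.7,0.7,0,0,0,0],[1.4,1.4,0,0,0,0],[2.1,2.1,0,0,0,0],[2.1,2.1,0,0,0,0]]]}}

```text
time: 21.1
tool_pos: [498.3, -293.2, 89.9]
tcp_rot: [180.0, 0.0, 45.8]
ft_force: [-3.3, 1.2, 8.4]
finger_gap: 0.4
grip_force: 3.8
```

```bash
python3 jaw.py
```

```text
jaw edge [np.float64(19.5)]
cap vice xy [[45.8, -0.5]]
t 21.15 f along vice [-1.55  3.59] 7.41
```

>>> {"api": "step_arm", "payload": {"targets": [[[0.7,0.7,0,0,0,0],[1.4,1.4,0,0,0,0],[2.1,2.1,0,0,0,0],[2.1,2.1,0,0,0,0]]]}}

```text
time: 21.48
tool_pos: [500.2, -291.2, 89.9]
tcp_rot: [-180.0, 0.0, 45.8]
ft_force: [-4.7, 1.0, 7.2]
finger_gap: 0.1
grip_force: 3.9
```

```bash
python3 jaw.py
```

```text
jaw edge [np.float64(19.75)]
cap vice xy [[46.3, -0.4]]
t 21.5333 f along vice [-1.26  3.66] 8.08
```

>>> {"api": "step_arm", "payload": {"targets": [[[0.7,0.7,0,0,0,0],[1.4,1.4,0,0,0,0],[2.1,2.1,0,0,0,0],[2.1,2.1,0,0,0,0]]]}}

```text
time: 21.87
tool_pos: [502.5, -289.6, 89.9]
tcp_rot: [180.0, 0.1, 45.8]
ft_force: [-3.0, -0.6, 5.4]
finger_gap: 0.1
grip_force: 3.1
```

```bash
python3 jaw.py
```

```text
jaw edge [np.float64(20.0)]
cap vice xy [[46.0, -0.4]]
t 21.9167 f along vice [-2.65  1.62] 6.03
```

>>> {"api": "step_arm", "payload": {"targets": [[[0,0,2,0,0,0],[0,0,4,0,0,0],[-4,-4,4,0,0,0],[-8,-8.1,4,0,0,0],[-11.9,-12.1,4,0,0,0],[-11.9,-12.1,3,0,0,0],[-11.9,-12.1,1.5,0,0,0],[-11.9,-12.1,0.5,0,0,0],[-11.9,-12.1,0,0,0,0],[-11.9,-12.1,0,0,0,0]]]}}

```text
time: 22.75
tool_pos: [490.5, -301.3, 89.6]
tcp_rot: [180.0, 0.0, 45.8]
ft_force: [-4.0, -1.2, 4.9]
finger_gap: 0.3
grip_force: 2.5
```

>>> {"api": "step_arm", "payload": {"targets": [[[0.7,0.7,0,0,0,0],[1.4,1.4,0,0,0,0],[2.1,2.1,0,0,0,0],[2.1,2.1,0,0,0,0]]]}}

```text
time: 23.08
tool_pos: [492.7, -299.7, 89.9]
tcp_rot: [179.9, 0.1, 45.8]
ft_force: [-3.0, -2.3, 5.5]
finger_gap: -0.0
grip_force: 2.6
```

```bash
python3 jaw.py
```

```text
jaw edge [np.float64(20.0)]
cap vice xy [[46.0, -0.4]]
t 23.1333 f along vice [-3.39  1.04] 5.42
```

The cap has stopped at 46.0 and the tangential force has risen, so the jaw now bears and the tip is starting to slip. I press slightly more for a final short stroke.

>>> {"api": "step_arm", "payload": {"targets": [[[0,0,-0.2,0,0,0],[0,0,-0.3,0,0,0],[0.7,0.7,-0.3,0,0,0],[1.4,1.4,-0.3,0,0,0],[2.1,2.1,-0.3,0,0,0],[2.1,2.1,-0.3,0,0,0],[2.1,2.1,-0.3,0,0,0]]]}}

```text
time: 23.72
tool_pos: [495.0, -297.9, 89.9]
tcp_rot: [179.9, 0.1, 45.8]
ft_force: [-3.4, -1.9, 6.0]
finger_gap: 0.0
grip_force: 3.2
```

```bash
python3 jaw.py
```

```text
jaw edge [np.float64(20.0)]
cap vice xy [[46.3, -0.4]]
t 23.7667 f along vice [-4.64  0.62] 7.59
```

>>> {"api": "step_arm", "payload": {"targets": [[[0,0,-0.2,0,0,0],[0.7,0.7,-0.2,0,0,0],[1.4,1.4,-0.2,0,0,0],[2.1,2.1,-0.2,0,0,0],[2.1,2.1,-0.2,0,0,0]]]}}

```text
time: 24.18
tool_pos: [497.3, -296.0, 89.9]
tcp_rot: [179.9, 0.1, 45.8]
ft_force: [-3.3, -2.8, 6.8]
finger_gap: 0.2
grip_force: 3.6
```

```bash
python3 jaw.py
```

```text
jaw edge [np.float64(20.0)]
cap vice xy [[46.3, -0.4]]
t 24.2333 f along vice [-4.81  0.09] 6.49
```

>>> {"api": "step_arm", "payload": {"targets": [[[0,0,1,0,0,0],[0,0,4,0,0,0],[0,0,12,0,0,0],[0,0,26,0,0,0],[0,0,44,0,0,0],[0,0,62,0,0,0],[0,0,80,0,0,0],[-8,-4,98,0,0,0],[-22,-12,112,0,0,0],[-38,-20,120,0,0,0],[-50,-26,122,0,0,0],[-56,-28,122,0,0,0]]]}}

```text
time: 25.23
tool_pos: [440.0, -323.8, 211.7]
tcp_rot: [179.9, 0.0, 45.8]
ft_force: [-0.1, -0.2, 0.0]
finger_gap: 0.1
grip_force: 0.0
```

```bash
python3 jaw.py; python3 - <<'E'
from bench import vision
import cv2,numpy as np
s=vision.snapshot("scene")["img"];t=vision.snapshot("top")["img"]
E=np.zeros((480,800,3),np.uint8)
E[:,:400]=cv2.resize(s[225:345,240:340],(400,480),interpolation=2);E[:,400:]=cv2.resize(t[160:280,370:470],(400,480),interpolation=2)
cv2.imwrite("pics/c6.png",E)
E
```

```text
jaw edge [np.float64(20.0)]
cap vice xy [[46.3, -0.4]]
t 25.2833 f along vice [ 0.51 -0.85] 0.26
```

View pics/c6.png

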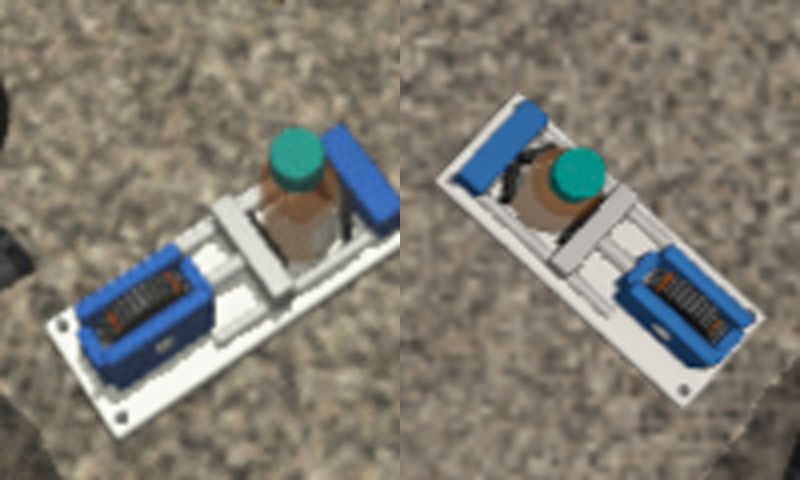

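The phial stands upright (cap at scene crop (297,158)), clamped between the V jaw and the sliding jaw's pad, with the arm clear. Handing in.

```bash
python3 -c "
from bench import r
print(r.hand_in())"
```

```text
the job is handed in; nothing more can be done
None
```

The teal-capped phial stands upright in the vice and is clamped snugly: I estimate about 10–15 N of squeeze from the wheel forces. The arm is clear, nothing else was touched, and I handed the job in at about 25 s on the robot's clock; no verdict was shown.

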